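# Plug the test gauge into the bench air coupler

## Task

Check the air line before grinding: push the winged sleeve of the bench air coupler back (down) until it catches and stays there by itself, then lift the pressure gauge out of its wooden rack, keep it upright, and push its plug straight down into the coupler until the sleeve springs forward (up) again and locks it. Leave the gauge standing upright in the coupler, locked and let go of. The coupler is light brass work and may sit anywhere along its slot, so feel for its mouth and never force anything, and leave the bowls, the grinder and the oil tin where they are.

Things in the scene. Friction and masses are not known exactly. Their poses are not given: they have to be found in the camera images.
- outlet: Grey cast air outlet block fixed to the bench, 115 (x) x 150 (y) x 50 mm high; origin at the centre of its underside, z up. A slot in its top runs along its y. An upright brass coupler is clamped in the slot, its vertical axis at x = 0 of this frame. Fingers or gauge pressing on the block, coupler or sleeve with over 40 N, even for an instant, count as forcing it.
- slot_mid (a point): Middle of the slot, on the block's top (axes as the block's). The coupler's axis stands at an unmeasured place -11 to +11 mm from here along the slot (y); it stays there unless pushed along the slot with over 25 N. Above this point: brass foot, 40 mm across, up to 22 mm; brass socket tube, 34 mm across, up to 62 mm.
- mouth_mid (a point): 62 mm above slot_mid: the height of the coupler's flat open mouth, which lies -11 to +11 mm from here along y (axes as the block's). The upright bore is 18 mm across. While the sleeve is forward, two dogs close the bore 14 mm below the mouth.
- wings_mid (a point): 43 mm above slot_mid: the height of the sleeve's wing tops at rest (its centre again -11 to +11 mm off along y). The sleeve is a barrel 43 mm across around the tube, 5 mm below to 13 mm above this height, with two flat wings towards the block's +x and -x, 18 to 50 mm from the axis, 30 mm wide (y). Press on both wings, or one. A latch post (top 5 mm below) is 21 to 33 mm off on the +y side.
- sleeve (a joint): How far the sleeve is pushed back (down), m: 0 = forward (up, sprung there), at 0.011 the latch snaps over it and holds it (it then rests at about 0.0105), 0.013 = end stop. Spring force 6 N at 0, 11 N at 0.011, and 2 to 3 N more while it rides over the latch.
- valve (a joint): How far the spring valve in the bore is pushed down, m: 0 = up, its top 26 mm below the mouth; 0.010 = gauge collar on the mouth. Spring 5 N at 0, 11 N at 0.010. When the plug has pushed it about 0.007 down, the latch lets go and the sleeve springs forward; dogs then hold the plug, which may rise until this reads 0.005.
- gauge: Loose pressure gauge, 0.25 to 0.4 kg, upright in the rack; origin at the plug's lower tip, z up. Plug 16 mm across, tip tapered to 12.6 mm over 3 mm, groove 13 to 23 mm up; collar 26 mm across, 36 to 44 mm up; round housing 56 mm across, 28 mm thick, centred 86 mm up, flat faces towards its +x and -x: grip it across these. Fully in = tip 36 mm below the mouth. May point any way round.
- rack: Wooden block fixed to the bench, 90 x 90 x 45 mm high, with one upright 20 mm square hole through its middle; origin at the centre of its underside. The gauge's plug hangs in the hole, collar resting on the block's top.
- bowl_a: Copper lotus bowl, about 85 mm across and 45 mm high, loose; origin at the centre of its underside. Bystander.
- bowl_b: A second copper lotus bowl like the first. Bystander.
- grinder: Red straight grinder lying on the bench, 215 mm long (x), 48 mm high, loose; origin under the middle. Bystander.
- oil_tin: Plain metal oil tin, 60 mm across and 100 mm high, loose; origin at the centre of its underside. Bystander.

How it is judged:
By the outcome, as a careful person would: the job done as asked, in the order asked, and still so for the second after the job is handed in, with the robot touching nothing.
It also fails if it takes over 64 s, if anything falls off the work surface, if the arm or the gripper's body presses on something with over 40 N, if the wrist force passes 120 N, or if a joint passes its speed limit or range.

## Robot

A 6-joint arm with a two-finger parallel gripper is mounted at the origin on the work surface. World frame = base frame: x ahead of the robot, y to its left, z up, the work surface at z = 0. Lengths are in m, angles in degrees, forces in N, time in s.
With the tool pointing down it reaches from about 0.275 to 0.75 m from the base axis. Payload 10.2 kg.
Tool frame: the origin (TCP) lies at the centre of the arm's flange, where the gripper is bolted on; the fingertips stand 166 mm ahead of it and the grasp point (between the pads) lies 147 mm ahead of it; z points along the fingers, y is the line along which they close (so a half turn about z gives the same grasp; the last joint's range is limited). The gripper opens to 88 mm and grips with 3 to 60 N. Pads are 18 mm wide; open, the fingers measure 123 mm over their backs; the gripper's body (75 mm by 187 mm) begins 45 mm behind the grasp point.
Start: joints at [54.637, 17.928, 85.812, -0, 76.261, -12.8], TCP at [0.201, 0.485, 0.405] pointing down, gripper open.
Joint ranges: [-168.41, 168.41], [-55.51, 124.54], [10.69, 146.95], [-70.63, 250.63], [1, 178], [-165.06, 165.06]. Speed limits (degrees/s): [136.94, 136.94, 172.46, 180, 180, 180].

## Interface

Orientations are given as [roll, pitch, yaw] about the fixed x, y, z axes, in that order (R = Rz(yaw) Ry(pitch) Rx(roll)).
In Python, from workcell import telemetry, eyes, close_job, nets gives the robot as it stands.
- The arm moves only by the tool send_rows, never from a script. Its argument "plan" is a list of rows, each a list of 5 numbers: the finger opening in m, from 0 to 0.0881, then the shift along the tool's x, y, z in m, then the turn about the tool's z in degrees. A call has exactly 8 rows; each row shifts and turns the commanded pose from where the row before left it, along the tool's axes as they then stand; what a row does not reach is not made up. A row lasts 1/10 s, in which the tool goes at most 50 mm and 8.59 degrees, less where a joint would pass 70% of its speed; a pose out of reach is approached as far as the arm can. A call is refused whole if a number of a shift passes 0.05 or a number of a turn 8.59, either way. A call with a gripper value outside its range is refused whole. The fingers move at their own pace and stop on an object; "squeeze" is the grip in N (left out, the last holds). Time passes only in rows, so rows that do not move let the fingers close, or fill a call up. It gives the time, the measured TCP pose, the force, the opening and the grip force at its end, in the units of the state.
- telemetry.get_obs(): the state, without advancing time (a new reading comes with each control period).
- eyes.grab_frame(name): name is "scene" or "side" or "wrist"; returns the picture (420x560x3 uint8, red, green, blue); there is no depth.
- eyes.camera_params(name): a dict with "mtx" (3x3 intrinsics, pixels), "T" (4x4, takes a point from camera to world coordinates); the wrist camera has in their place "tool_from_camera" (4x4, takes a point from camera to tool coordinates, whose origin is the TCP and whose axes are the flange's). Camera axes: x right, y down, z forward; pixel columns grow to the right and rows downward; lengths in m; the calibration is good to about 2 mm. A picture is of the moment at which its call begins: read the wrist's pose just before it. camera_params takes no time and is no camera call.
- close_job(): hands the job in; it is judged then, once.
Trained networks look in the newest picture that a camera, given by its name, has taken for a name from the list of things; names that differ only in an ending like _2 or _b are one class to them, and where a whole thing is asked for, a point or a joint stands for the part that bears it (a point fixed in the world has none). Each returns a list of dicts, best first, with "conf" (0 to 1); they miss things now and then, are a little off and sometimes report something else, mostly with a low value. They report only what shows in the picture. A call takes as long as a camera call.
- nets.regions_of(camera, query): "region" (420x560 bool, what is visible of it) and "pixel" ([row, column] in pixels, amid what is visible of it).
The state is a dict: "time": time; "q": joint angles; "qd": joint speeds; "effort": joint torques, N m; "ee_pos": TCP position; "tool_rot": TCP orientation; "ft_force": force on the tool from outside, world axes, zero at the start; "wrist_torque": the same for the moment, N m; "opening": finger opening in m; "grip_force": force on a finger pad.
Only numpy, scipy, OpenCV 4.12 (cv2) and the standard library are available. Lean on these libraries where they do the work, as an engineer would, in place of code of your own. Each camera call takes 0.05 s, during which the arm holds its last target. There are 200 camera calls.

## Working session

There is one attempt and no reset: what is moved stays moved. The work goes in short steps, Python scripts to look and compute and a tool call to move; the robot and the scene stay as the last step left them, time stands still between calls to the robot, and variables do not carry over. Pictures are saved under pics/ and viewed, at most 10 in all, crops included, and the job is handed in when it is done.

Besides the shell and the picture viewer there is one more tool, called after "Call:" as a command line: name --pt "numbers of a row" for each row, then --argument value for the rest. send_rows: Moves the arm, as the interface text tells. Its arguments: {"type":"object","properties":{"plan":{"type":"array","items":{"type":"array","items":{"type":"number"}}},"squeeze":{"type":"number"}},"required":["plan"]}

```bash
ls; mkdir -p pics; python3 - <<'E'
from workcell import telemetry, eyes, nets
import cv2, numpy as np
np.set_printoptions(precision=4,suppress=True)
o=telemetry.get_obs(); print({k:o[k] for k in('time','ee_pos','tool_rot','ft_force','opening')})
for c in('scene','side','wrist'):
    im=eyes.grab_frame(c); cv2.imwrite(f'pics/{c}0.png',im[:,:,::-1])
    print(c,eyes.camera_params(c))
a=[cv2.imread(f'pics/{c}0.png') for c in('scene','side')]
E
```

```text
pics
{'time': 0.0, 'ee_pos': array([0.2014, 0.4848, 0.4042]), 'tool_rot': array([-179.9291,   -0.0154,  157.4377]), 'ft_force': array([-0.6832, -0.2638,  0.2477]), 'opening': 0.08827460017285459}
scene {'mtx': array([[430.8693,   0.    , 282.463 ],
       [  0.    , 430.8693, 214.3691],
       [  0.    ,   0.    ,   1.    ]]), 'T': array([[ 0.1477,  0.7446, -0.651 ,  1.383 ],
       [ 0.989 , -0.107 ,  0.102 , -0.1508],
       [ 0.0063, -0.6589, -0.7522,  1.0385],
       [ 0.    ,  0.    ,  0.    ,  1.    ]])}
side {'mtx': array([[481.1871,   0.    , 275.8909],
       [  0.    , 481.1871, 207.2293],
       [  0.    ,   0.    ,   1.    ]]), 'T': array([[ 0.9726, -0.1738,  0.1546,  0.3872],
       [-0.2326, -0.7348,  0.6372, -0.7778],
       [ 0.0029, -0.6557, -0.7551,  1.0137],
       [ 0.    ,  0.    ,  0.    ,  1.    ]])}
wrist {'mtx': array([[378.8473,   0.    , 281.9143],
       [  0.    , 378.8473, 211.0017],
       [  0.    ,   0.    ,   1.    ]]), 'tool_from_camera': array([[-0.0006, -0.9669, -0.2552,  0.0658],
       [ 1.    , -0.0005, -0.0003,  0.    ],
       [ 0.0002, -0.2552,  0.9669,  0.022 ],
       [ 0.    ,  0.    ,  0.    ,  1.    ]])}
```

View pics/scene0.png

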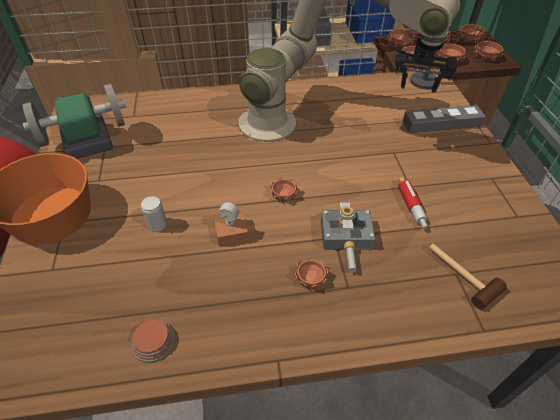

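View pics/side0.png

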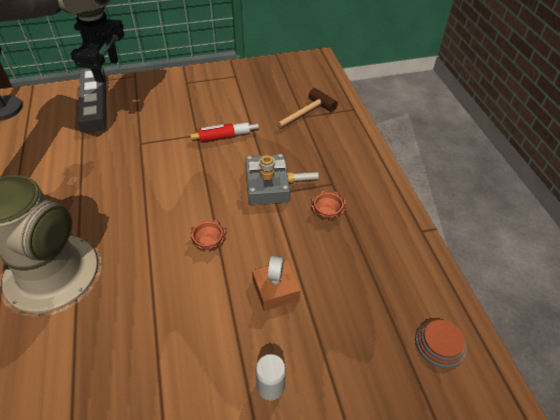

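```bash
cat > h.py <<'E'
import numpy as np, cv2
from scipy.spatial.transform import Rotation as R
from workcell import telemetry, eyes, nets
np.set_printoptions(precision=4,suppress=True)
def cam(c,o=None):
    p=eyes.camera_params(c)
    if c!='wrist': return p['mtx'],np.array(p['T'])
    o=o or telemetry.get_obs(); T=np.eye(4); T[:3,:3]=R.from_euler('xyz',o['tool_rot'],degrees=True).as_matrix(); T[:3,3]=o['ee_pos']
    return p['mtx'],T@p['tool_from_camera']
def ray(C,rc):
    K,T=C; d=T[:3,:3]@np.linalg.solve(K,[rc[1],rc[0],1]); return T[:3,3],d/np.linalg.norm(d)
def tri(rays):
    A=sum(np.eye(3)-np.outer(d,d) for _,d in rays); b=sum((np.eye(3)-np.outer(d,d))@p for p,d in rays)
    x=np.linalg.solve(A,b); return x,[np.linalg.norm((np.eye(3)-np.outer(d,d))@(x-p)) for p,d in rays]
def onz(C,rc,z):
    p,d=ray(C,rc); return p+d*(z-p[2])/d[2]
def proj(C,X):
    K,T=C; x=K@(T[:3,:3].T@(np.asarray(X)-T[:3,3])); return x[1]/x[2],x[0]/x[2]
E
python3 - <<'E'
from h import *
for c in('scene','side'):
  for q in('outlet','sleeve','gauge','rack','bowl_a','grinder','oil_tin'):
    for r in nets.regions_of(c,q)[:2]:
      m=r['region']; ys,xs=np.nonzero(m); print(c,q,round(r['conf'],2),r['pixel'],(ys.min(),ys.max(),xs.min(),xs.max()) if len(ys) else '',len(ys))
E
```

```text
scene outlet 0.87 [232.2, 350.4] (np.int64(203), np.int64(271), np.int64(321), np.int64(374)) 2171
scene sleeve 0.68 [220.4, 345.1] (np.int64(203), np.int64(229), np.int64(339), np.int64(354)) 204
scene gauge 0.86 [212.0, 229.9] (np.int64(202), np.int64(225), np.int64(219), np.int64(238)) 334
scene bowl_a 0.7 [275.5, 312.5] (np.int64(259), np.int64(287), np.int64(296), np.int64(326)) 662
scene bowl_a 0.58 [188.2, 286.2] (np.int64(179), np.int64(200), np.int64(270), np.int64(297)) 476
scene grinder 0.75 [199.6, 411.5] (np.int64(178), np.int64(228), np.int64(398), np.int64(426)) 621
scene grinder 0.34 [231.1, 350.6] (np.int64(203), np.int64(271), np.int64(321), np.int64(374)) 2212
scene oil_tin 0.55 [213.4, 153.6] (np.int64(197), np.int64(231), np.int64(141), np.int64(166)) 636
side outlet 0.62 [177.1, 270.7] (np.int64(154), np.int64(204), np.int64(245), np.int64(317)) 2251
side sleeve 0.7 [169.0, 268.3] (np.int64(159), np.int64(170), np.int64(248), np.int64(284)) 307
side sleeve 0.48 [289.2, 273.7] (np.int64(261), np.int64(310), np.int64(252), np.int64(299)) 1460
side gauge 0.78 [269.8, 276.6] (np.int64(256), np.int64(284), np.int64(267), np.int64(282)) 378
side gauge 0.69 [290.1, 273.8] (np.int64(262), np.int64(310), np.int64(253), np.int64(299)) 1378
side rack 0.95 [288.3, 274.7] (np.int64(261), np.int64(310), np.int64(252), np.int64(299)) 1393
side bowl_a 0.85 [234.5, 210.9] (np.int64(221), np.int64(250), np.int64(190), np.int64(224)) 821
side bowl_a 0.64 [206.2, 330.3] (np.int64(192), np.int64(219), np.int64(312), np.int64(343)) 672
side grinder 0.75 [133.6, 221.2] (np.int64(124), np.int64(141), np.int64(191), np.int64(257)) 715
side oil_tin 0.7 [379.9, 268.4] (np.int64(354), np.int64(400), np.int64(255), np.int64(284)) 1177
```

The scene view shows the outlet with its coupler at about (row 215, col 347), the gauge in its rack at (212, 229), the bowls at (188, 285) and (273, 312), and the tin at (214, 153). The side view shows the coupler at (163, 267), the gauge at (270, 276) nearly edge-on, and the rack at (285, 275).

```bash
python3 - <<'E'
from h import *
S,D=cam('scene'),cam('side')
for n,a,b in(('outlet',(231,349),(177,270)),('gauge',(212,229.9),(269.8,276.6)),('mouth?',(208,346),(158,267)),('bowl1',(188.2,286.2),(234.5,210.9)),('bowl2',(275.5,312.5),(206.2,330.3)),('tin',(213.4,153.6),(379.9,268.4)),('grinder',(199.6,411.5),(133.6,221.2))):
    print(n,*tri([ray(S,a),ray(D,b)]))
a=cv2.imread('pics/scene0.png');b=cv2.imread('pics/side0.png')
f=lambda i,r,c,h,w,k:cv2.resize(i[r:r+h,c:c+w],None,fx=k,fy=k,interpolation=cv2.INTER_CUBIC)
out=np.vstack([np.hstack([f(a,190,310,75,95,4.2),f(b,140,235,75,95,4.2)]),np.hstack([f(a,185,195,65,95,4.2),f(b,245,235,65,95,4.2)])])
print(out.shape);cv2.imwrite('pics/crop0.png',out)
E
```

```text
outlet [0.6001 0.176  0.0229] [np.float64(0.0011253811744196677), np.float64(0.0011253811744196217)]
gauge [ 0.5325 -0.1769  0.0876] [np.float64(0.004225224537658697), np.float64(0.004225224537658817)]
mouth? [0.5882 0.1583 0.1166] [np.float64(0.0012447819909957047), np.float64(0.0012447819909955796)]
bowl1 [0.4012 0.0107 0.026 ] [np.float64(0.006311015087571619), np.float64(0.006311015087571818)]
bowl2 [0.7374 0.0358 0.016 ] [np.float64(0.002227822027609481), np.float64(0.0022278220276095812)]
tin [ 0.4623 -0.4074  0.0433] [np.float64(0.0009555863999151661), np.float64(0.0009555863999152391)]
grinder [0.4943 0.413  0.0122] [np.float64(0.003025729994121257), np.float64(0.0030257299941213664)]
(588, 798, 3)
```

View pics/crop0.png

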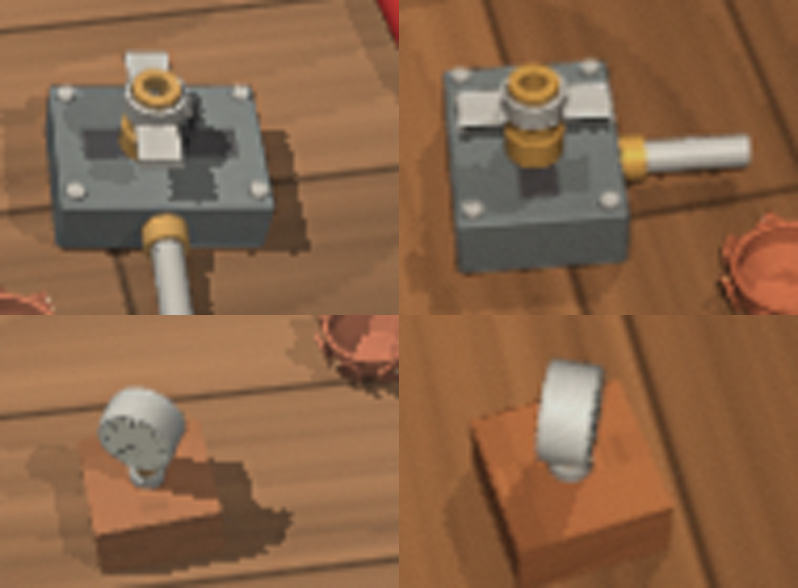

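The crops show the coupler mouth at scene (210, 347) and side (159, 267). The wings lie along about world ±x, and the gauge face points roughly towards +x, turned a little. Next I move the wrist camera over the coupler.

```bash
cat >> h.py <<'E'
def plan(pos,yaw,n,op=0.088,start=None):
    "n rows (tool axes) from the current pose to pos, yaw, tool kept pointing down"
    o=telemetry.get_obs(); p=np.array(o['ee_pos']) if start is None else np.array(start[:3]); y=o['tool_rot'][2] if start is None else start[3]
    dy=(yaw-y+180)%360-180; d=(np.array(pos)-p)/n
    for i in range(n):
        M=R.from_euler('xyz',[180,0,y+dy*i/n],degrees=True).as_matrix()
        s=M.T@d; print([op]+[round(float(v),4) for v in s]+[round(-dy/n,2)])
E
python3 - <<'E'
from h import *
S,D=cam('scene'),cam('side')
print(*tri([ray(S,(210,347)),ray(D,(158.7,267))]))
# bolts: scene crop px & side crop px
s=lambda c,r:(190+r/4.2,310+c/4.2); d=lambda c,r:(140+r/4.2,235+(c-399)/4.2)
for n,C,L in(('scene',S,[s(67,93),s(241,93),s(75,190),s(260,188)]),('side',D,[d(473,208),d(460,75),d(610,200),d(590,67)])):
    print(n,np.array([onz(C,x,.052) for x in L]))
plan((0.59,0.16,0.36),90,16)
E
```

```text
[0.5894 0.1622 0.1094] [np.float64(0.0006011085043371946), np.float64(0.0006011085043372109)]
scene [[0.5392 0.1161 0.052 ]
 [0.5573 0.2418 0.052 ]
 [0.6283 0.1024 0.052 ]
 [0.645  0.2305 0.052 ]]
side [[0.5372 0.1108 0.052 ]
 [0.5538 0.2362 0.052 ]
 [0.6257 0.0972 0.052 ]
 [0.6433 0.2234 0.052 ]]
[0.088, -0.0302, -0.0094, 0.0028, np.float64(4.21)]
[0.088, -0.0308, -0.0072, 0.0028, np.float64(4.21)]
[0.088, -0.0313, -0.0049, 0.0028, np.float64(4.21)]
[0.088, -0.0315, -0.0026, 0.0028, np.float64(4.21)]
[0.088, -0.0317, -0.0003, 0.0028, np.float64(4.21)]
[0.088, -0.0316, 0.0021, 0.0028, np.float64(4.21)]
[0.088, -0.0313, 0.0044, 0.0028, np.float64(4.21)]
[0.088, -0.0309, 0.0067, 0.0028, np.float64(4.21)]
[0.088, -0.0304, 0.0089, 0.0028, np.float64(4.21)]
[0.088, -0.0296, 0.0111, 0.0028, np.float64(4.21)]
[0.088, -0.0287, 0.0133, 0.0028, np.float64(4.21)]
[0.088, -0.0277, 0.0154, 0.0028, np.float64(4.21)]
[0.088, -0.0265, 0.0174, 0.0028, np.float64(4.21)]
[0.088, -0.0251, 0.0193, 0.0028, np.float64(4.21)]
[0.088, -0.0236, 0.021, 0.0028, np.float64(4.21)]
[0.088, -0.022, 0.0227, 0.0028, np.float64(4.21)]
```

Call:
send_rows --pt "0.088 -0.03 -0.0095 0.003 4.7" --pt "0.088 -0.031 -0.007 0.003 4.7" --pt "0.088 -0.0315 -0.0045 0.003 4.7" --pt "0.088 -0.0315 -0.002 0.003 4.7" --pt "0.088 -0.0315 0.001 0.003 4.7" --pt "0.088 -0.0315 0.0035 0.003 4.7" --pt "0.088 -0.031 0.006 0.003 4.7" --pt "0.088 -0.03 0.009 0.003 4.7"

```text
time: 1.65
ee_pos: [0.3965, 0.3221, 0.3807]
tool_rot: [180.0, -0.0, 119.6]
ft_force: [0.1, 0.6, -0.0]
opening: 0.0879
grip_force: 0.0
```

```bash
python3 -c "
from h import *
plan((0.59,0.18,0.36),82,8)"
```

```text
[0.088, -0.0274, 0.0122, 0.0026, np.float64(4.7)]
[0.088, -0.0263, 0.0144, 0.0026, np.float64(4.7)]
[0.088, -0.025, 0.0166, 0.0026, np.float64(4.7)]
[0.088, -0.0236, 0.0186, 0.0026, np.float64(4.7)]
[0.088, -0.022, 0.0204, 0.0026, np.float64(4.7)]
[0.088, -0.0202, 0.0222, 0.0026, np.float64(4.7)]
[0.088, -0.0183, 0.0237, 0.0026, np.float64(4.7)]
[0.088, -0.0163, 0.0252, 0.0026, np.float64(4.7)]
```

Call:
send_rows --pt "0.088 -0.0274 0.0122 0.003 4.7" --pt "0.088 -0.0263 0.0144 0.003 4.7" --pt "0.088 -0.025 0.0166 0.003 4.7" --pt "0.088 -0.0236 0.0186 0.003 4.7" --pt "0.088 -0.022 0.0204 0.003 4.7" --pt "0.088 -0.0202 0.0222 0.003 4.7" --pt "0.088 -0.0183 0.0237 0.003 4.7" --pt "0.088 -0.0163 0.0252 0.003 4.7"

```text
time: 2.45
ee_pos: [0.5906, 0.181, 0.3565]
tool_rot: [-180.0, -0.0, 82.0]
ft_force: [0.6, -0.3, -0.0]
opening: 0.0884
grip_force: 0.0
```

```bash
cat > snap.py <<'E'
from h import *
import sys, pickle
n=sys.argv[1]; o=telemetry.get_obs(); im=eyes.grab_frame('wrist')
cv2.imwrite(f'pics/{n}.png',im[:,:,::-1]); pickle.dump(cam('wrist',o),open(f'{n}.pkl','wb')); print(o['ee_pos'],o['tool_rot'])
E
python3 snap.py w1
```

```text
[0.5906 0.181  0.3565] [-179.9957   -0.0013   82.0383]
```

View pics/w1.png

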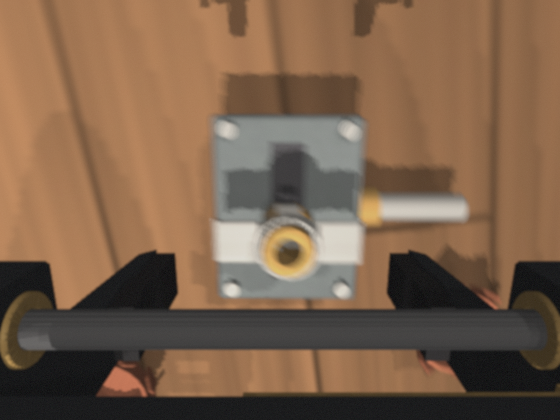

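Call:
send_rows --pt "0.088 -0.012 0 0 0" --pt "0.088 -0.012 0 0 0" --pt "0.088 -0.012 0 0 0" --pt "0.088 -0.012 0 0 0" --pt "0.088 -0.012 0 0 0" --pt "0.088 0 0 0 0" --pt "0.088 0 0 0 0" --pt "0.088 0 0 0 0"

```text
time: 3.3
ee_pos: [0.5816, 0.1227, 0.3568]
tool_rot: [180.0, -0.0, 82.3]
ft_force: [0.5, 0.6, 0.1]
opening: 0.0877
grip_force: 0.0
```

```bash
python3 snap.py w2
```

```text
[0.5816 0.1227 0.3568] [179.9945  -0.0082  82.2636]
```

View pics/w2.png

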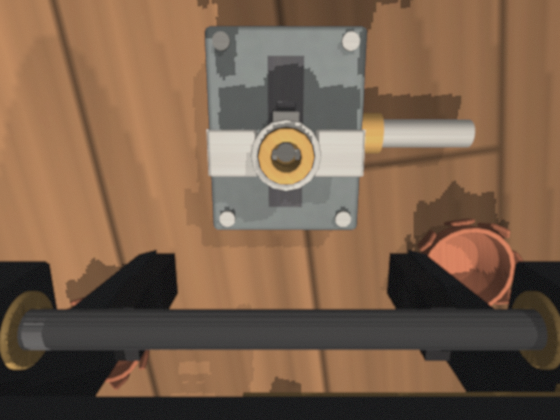

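w1 shows the mouth ring centred at about (252, 290) and w2 at about (155, 287). The wings are level in the picture, so the tool is aligned with the block. Next I fit these precisely.

```bash
python3 - <<'E'
from h import *
import pickle
rs=[];Cs=[]
for n,(r,c) in(('w1',(252,290)),('w2',(155,287))):
    im=cv2.imread(f'pics/{n}.png'); C=pickle.load(open(n+'.pkl','rb')); Cs.append(C)
    hsv=cv2.cvtColor(im,cv2.COLOR_BGR2HSV); m=((hsv[...,0]>12)&(hsv[...,0]<32)&(hsv[...,1]>110)&(hsv[...,2]>110)).astype(np.uint8)
    w=np.zeros_like(m); w[r-34:r+35,c-34:c+35]=m[r-34:r+35,c-34:c+35]
    w=cv2.morphologyEx(w,cv2.MORPH_CLOSE,np.ones((3,3),np.uint8))
    k=max(cv2.findContours(w,cv2.RETR_EXTERNAL,cv2.CHAIN_APPROX_NONE)[0],key=cv2.contourArea)
    e=cv2.fitEllipse(cv2.convexHull(k)); print(n,e)
    g=cv2.cvtColor(im,cv2.COLOR_BGR2GRAY); dark=((g<75)).astype(np.uint8)
    rs.append(ray(C,(e[0][1],e[0][0]))); print('on z .112',onz(C,(e[0][1],e[0][0]),.112), 'diam mm',np.array(e[1])/C[0][0,0]*(C[1][2,3]-.112)/.93)
print(tri(rs))
# block corners on top z=.05
for C,L in zip(Cs,([(116,213),(115,365),(299,219),(298,356)],[(28,206),(27,366),(229,214),(228,357)])):
    X=np.array([onz(C,x,.05) for x in L]); print(X.mean(0),[np.degrees(np.arctan2(*(X[j]-X[i])[1::-1])) for i,j in((0,1),(2,3))],[np.degrees(np.arctan2(*(X[i]-X[j])[:2])) for i,j in((0,2),(1,3))],np.linalg.norm(X[0]-X[1]),np.linalg.norm(X[0]-X[2]))
for C,L in zip(Cs,([(219,213),(220,363),(262,213),(264,363)],[(130,206),(130,364),(176,208),(176,364)])):
    X=np.array([onz(C,x,.093) for x in L]); print('wings',X.mean(0),np.linalg.norm(X[0]-X[1]),np.linalg.norm(X[0]-X[2]))
E
```

```text
w1 ((287.8280029296875, 250.02442932128906), (44.75688171386719, 49.51067352294922), 33.2984619140625)
on z .112 [0.5911 0.1622 0.112 ] diam mm [0.0283 0.0313]
w2 ((285.7494201660156, 155.44557189941406), (55.09571075439453, 56.05146026611328), 12.521244049072266)
on z .112 [0.5887 0.1624 0.112 ] diam mm [0.0348 0.0354]
(array([0.5899, 0.1622, 0.1118]), [np.float64(0.0012172382800838516), np.float64(0.00121723828008384)])
[0.5933 0.1693 0.05  ] [np.float64(-7.628951918914842), np.float64(-7.524768235699431)] [np.float64(8.720985860178482), np.float64(7.691026188071482)] 0.11071827491811302 0.14696270167209585
[0.5904 0.1705 0.05  ] [np.float64(-7.442566914047373), np.float64(-7.347495309144941)] [np.float64(8.215263070666012), np.float64(7.320539406991769)] 0.11029722590657072 0.14518711940808973
wings [0.5914 0.161  0.093 ] 0.09952690388941683 0.030621945978365598
wings [0.5886 0.1616 0.093 ] 0.09872919169699061 0.029022979104833726
```

Call:
send_rows --pt "0.06 0.0066 0.0003 0.012 -0.2" --pt "0.06 0.0066 0.0003 0.012 0" --pt "0.06 0.0066 0.0003 0.012 0" --pt "0.06 0.0066 0.0003 0.012 0" --pt "0.06 0.0066 0.0003 0.012 0" --pt "0.06 0.0068 0.0003 0.012 0" --pt "0.06 0 0 0 0" --pt "0.06 0 0 0 0"

```text
time: 4.15
ee_pos: [0.5887, 0.1617, 0.2847]
tool_rot: [-180.0, 0.0, 82.5]
ft_force: [0.2, -0.1, -0.0]
opening: 0.0602
grip_force: 0.0
```

```bash
python3 snap.py w3
```

```text
[0.5887 0.1617 0.2847] [-179.996     0.0067   82.45  ]
```

View pics/w3.png

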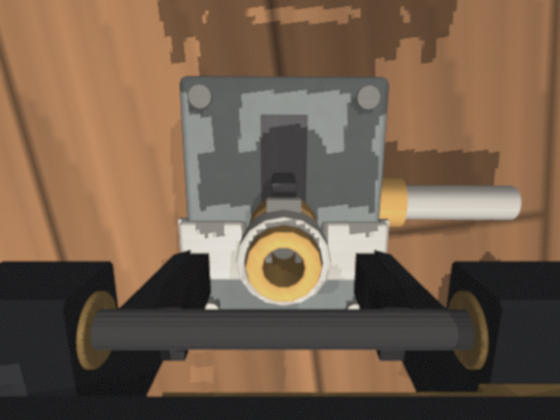

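w3 shows the mouth at about (267, 283), centred between the fingertips at columns 209 and 357. The fingers are over both wings, so I go down gently.

Call:
send_rows --pt "0.06 0 0 0.0055 0" --pt "0.06 0 0 0.0055 0" --pt "0.06 0 0 0.0055 0" --pt "0.06 0 0 0.0045 0" --pt "0.06 0 0 0.002 0" --pt "0.06 0 0 0.002 0" --pt "0.06 0 0 0.002 0" --pt "0.06 0 0 0 0"

```text
time: 5.0
ee_pos: [0.5886, 0.1616, 0.2582]
tool_rot: [180.0, -0.0, 82.4]
ft_force: [-2.5, -1.1, 5.1]
opening: 0.0599
grip_force: 2.7
```

```bash
python3 -c "
from h import *
import pickle
print(onz(pickle.load(open('w3.pkl','rb')),(266.5,283),.112), telemetry.get_obs()['wrist_torque'])"
```

```text
[0.5888 0.1627 0.112 ] [-0.0738  0.6245 -0.0218]
```

Call:
send_rows --pt "0.06 0 0 0.002 0" --pt "0.06 0 0 0.002 0" --pt "0.06 0 0 0.002 0" --pt "0.06 0 0 0.002 0" --pt "0.06 0 0 0.001 0" --pt "0.06 0 0 0.001 0" --pt "0.06 0 0 0.0005 0" --pt "0.06 0 0 0 0"

```text
time: 5.8
ee_pos: [0.5886, 0.1616, 0.2484]
tool_rot: [180.0, -0.0, 82.4]
ft_force: [-3.7, -1.3, 9.3]
opening: 0.0598
grip_force: 4.7
```

Call:
send_rows --pt "0.06 0 0 0.0005 0" --pt "0.06 0 0 0.0005 0" --pt "0.06 0 0 0.0005 0" --pt "0.06 0 0 0 0" --pt "0.06 0 0 0 0" --pt "0.06 0 0 0 0" --pt "0.06 0 0 0 0" --pt "0.06 0 0 0 0"

```text
time: 6.6
ee_pos: [0.5886, 0.1616, 0.2471]
tool_rot: [180.0, -0.0, 82.4]
ft_force: [-4.4, -1.0, 10.6]
opening: 0.0601
grip_force: 5.3
```

Call:
send_rows --pt "0.06 0 0 0.0005 0" --pt "0.06 0 0 0 0" --pt "0.06 0 0 0.0003 0" --pt "0.06 0 0 0 0" --pt "0.06 0 0 0 0" --pt "0.06 0 0 0 0" --pt "0.06 0 0 0 0" --pt "0.06 0 0 0 0"

```text
time: 7.4
ee_pos: [0.5886, 0.1616, 0.2464]
tool_rot: [180.0, -0.0, 82.4]
ft_force: [-5.0, -1.0, 11.2]
opening: 0.0599
grip_force: 5.7
```

Call:
send_rows --pt "0.06 0 0 0.0005 0" --pt "0.06 0 0 0 0" --pt "0.06 0 0 0.0004 0" --pt "0.06 0 0 0 0" --pt "0.06 0 0 0.0004 0" --pt "0.06 0 0 0 0" --pt "0.06 0 0 0 0" --pt "0.06 0 0 0 0"

```text
time: 8.2
ee_pos: [0.5886, 0.1617, 0.2463]
tool_rot: [179.9, 0.0, 82.5]
ft_force: [-9.2, -1.5, 21.5]
opening: 0.06
grip_force: 10.4
```

```bash
python3 -c "
from h import *
o=telemetry.get_obs();print(o['ft_force'],o['wrist_torque'])"; python3 snap.py w4
```

```text
[-9.2375 -1.5384 21.4651] [-0.2696  1.9563  0.0412]
[0.5886 0.1617 0.2463] [179.9322   0.0001  82.4559]
```

View pics/w4.png

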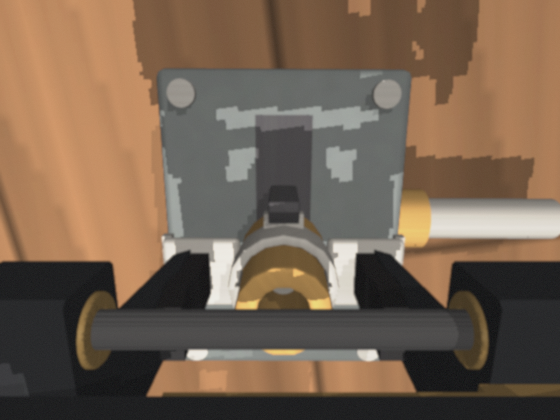

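w4 shows the sleeve pushed well down, with the barrel top dropped below the mouth and the latch at (195, 285). The force jump means the end stop, so I back off and check whether it stays.

Call:
send_rows --pt "0.06 0 0 -0.0015 0" --pt "0.06 0 0 -0.001 0" --pt "0.06 0 0 -0.0015 0" --pt "0.06 0 0 -0.001 0" --pt "0.06 0 0 -0.001 0" --pt "0.06 0 0 0 0" --pt "0.06 0 0 0 0" --pt "0.06 0 0 0 0"

```text
time: 9.05
ee_pos: [0.5886, 0.1616, 0.2494]
tool_rot: [-180.0, 0.0, 82.4]
ft_force: [-0.3, -0.1, 0.7]
opening: 0.06
grip_force: 0.0
```

The force is gone while the sleeve is still about 10 mm down, so the latch holds it. Next I rise and look at the gauge.

Call:
send_rows --pt "0.06 0 0 -0.02 0" --pt "0.06 0 0 -0.035 0" --pt "0.07 -0.01 -0.0007 -0.035 0" --pt "0.08 -0.03 -0.001 -0.02 0" --pt "0.088 -0.045 -0.0013 0 0" --pt "0.088 -0.045 -0.0013 0 0" --pt "0.088 -0.045 -0.0013 0 0" --pt "0.088 -0.045 -0.0013 0 0"

```text
time: 9.85
ee_pos: [0.5522, -0.0572, 0.3597]
tool_rot: [180.0, 0.0, 82.4]
ft_force: [0.6, 0.5, -0.2]
opening: 0.0882
grip_force: 0.0
```

Call:
send_rows --pt "0.088 -0.045 -0.0013 0 0" --pt "0.088 -0.045 -0.0013 0 0" --pt "0.088 -0.035 -0.001 0 0" --pt "0.088 -0.02 -0.001 0 0" --pt "0.088 0 0 0 0" --pt "0.088 0 0 0 0" --pt "0.088 0 0 0 0" --pt "0.088 0 0 0 0"

```text
time: 10.65
ee_pos: [0.5294, -0.1977, 0.3597]
tool_rot: [180.0, -0.0, 82.5]
ft_force: [-0.2, 0.2, 0.5]
opening: 0.0879
grip_force: 0.0
```

```bash
python3 snap.py g1; python3 - <<'E'
from h import *
for q in('gauge','rack'):
    for r in nets.regions_of('wrist',q)[:2]:
        m=r['region'].astype(np.uint8); k=max(cv2.findContours(m,0,2)[0],key=cv2.contourArea); print(q,r['conf'],r['pixel'],cv2.minAreaRect(k))
E
```

```text
[ 0.5294 -0.1977  0.3597] [179.9966  -0.0052  82.5207]
gauge 0.8 [186.6, 284.6] ((285.1114807128906, 184.1792755126953), (48.113468170166016, 86.12702941894531), 15.732003211975098)
rack 0.75 [157.0, 266.6] ((282.1772155761719, 169.92770385742188), (115.16498565673828, 119.31847381591797), 77.27564239501953)
rack 0.19 [380.8, 244.2] ((248.5, 379.5), (33.0, 59.0), 90.0)
```

View pics/g1.png

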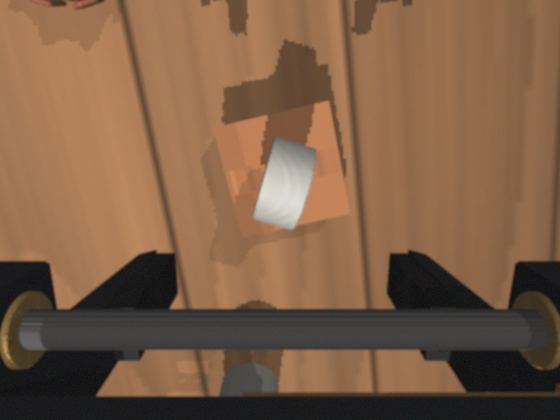

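g1 shows the gauge housing at (185, 285), its long axis leaning about 16° to the right of picture-up. The rack corners are at (126, 220), (101, 329), (213, 350) and (236, 243).

```bash
python3 - <<'E'
from h import *
import pickle
C=pickle.load(open('g1.pkl','rb'))
print('gauge',onz(C,(185,285),.095)); X=np.array([onz(C,x,.045) for x in((126,220),(101,329),(213,350),(236,243))]); print('rack',X.mean(0),np.linalg.norm(X[0]-X[1]),np.linalg.norm(X[1]-X[2]))
for a,b in(((140,275),(220,253)),((150,316),(229,292))):
    d=onz(C,a,.1)-onz(C,b,.1); print('long dir yaw',np.degrees(np.arctan2(d[1],d[0])),np.linalg.norm(d))
E
```

```text
gauge [ 0.5334 -0.1792  0.095 ]
rack [ 0.5343 -0.178   0.045 ] 0.08365139719185583 0.0882940461117163
long dir yaw 66.64883678586833 0.05352895231374184
long dir yaw 66.67405989463141 0.05354403291251543
```

Call:
send_rows --pt "0.088 0 -0.0037 0.01 7.9" --pt "0.088 0 0 0.01 7.9" --pt "0.088 0 0 0.01 0" --pt "0.088 0 0 0 0" --pt "0.088 0 0 0 0" --pt "0.088 0 0 0 0" --pt "0.088 0 0 0 0" --pt "0.088 0 0 0 0"

```text
time: 11.6
ee_pos: [0.5255, -0.1983, 0.3299]
tool_rot: [180.0, 0.0, 66.7]
ft_force: [0.3, -0.4, -0.6]
opening: 0.0883
grip_force: 0.0
```

```bash
python3 snap.py g2; python3 - <<'E'
from h import *
import pickle
C=pickle.load(open('g2.pkl','rb'))
r=nets.regions_of('wrist','gauge')[0]; m=r['region'].astype(np.uint8); k=max(cv2.findContours(m,0,2)[0],key=cv2.contourArea)
b=cv2.minAreaRect(k); p=cv2.boxPoints(b); print(r['conf'],r['pixel'],b); print('c',onz(C,b[0][::-1],.095))
C1=pickle.load(open('g1.pkl','rb')); print(tri([ray(C1,(185,285)),ray(C,b[0][::-1])]))
p=p[np.argsort(p[:,1])]; t,u=p[:2].mean(0),p[2:].mean(0); d=onz(C,t[::-1],.1)-onz(C,u[::-1],.1); print(np.degrees(np.arctan2(d[1],d[0])))
r=nets.regions_of('wrist','rack')[0]; m=r['region'].astype(np.uint8)|m; k=max(cv2.findContours(m,0,2)[0],key=cv2.contourArea); b=cv2.minAreaRect(k); print('rack',b,onz(C,b[0][::-1],.045))
E
```

```text
[ 0.5255 -0.1983  0.3299] [179.9688   0.004   66.6675]
0.63 [192.7, 278.6] ((279.5, 190.5), (57.0, 97.0), 0.0)
c [ 0.5323 -0.1781  0.095 ]
(array([ 0.5337, -0.1756,  0.1112]), [np.float64(0.0005051755250576259), np.float64(0.0005051755250576356)])
66.54111836468262
rack ((281.5790100097656, 174.16146850585938), (130.8359375, 131.5797119140625), 59.688785552978516) [ 0.5339 -0.1774  0.045 ]
```

Call:
send_rows --pt "0.088 0.007 -0.0004 0 0" --pt "0.088 0.007 -0.0004 0.01 0" --pt "0.088 0.0076 -0.0004 0.018 0" --pt "0.088 0 0 0.02 0" --pt "0.088 0 0 0.02 0" --pt "0.088 0 0 0.015 0" --pt "0.088 0 0 0.005 0" --pt "0.088 0 0 0 0" --squeeze 40

```text
time: 12.55
ee_pos: [0.533, -0.1775, 0.2409]
tool_rot: [-179.9, -0.0, 66.7]
ft_force: [0.8, -0.5, 0.2]
opening: 0.0881
grip_force: 0.0
```

Call:
send_rows --pt "0.05 0 0 0 0" --pt "0.035 0 0 0 0" --pt "0.02 0 0 0 0" --pt "0.02 0 0 0 0" --pt "0.02 0 0 0 0" --pt "0.02 0 0 0 0" --pt "0.02 0 0 0 0" --pt "0.02 0 0 0 0" --squeeze 40

```text
time: 13.35
ee_pos: [0.533, -0.1779, 0.2416]
tool_rot: [180.0, 0.0, 66.6]
ft_force: [-0.7, 0.1, -0.3]
opening: 0.0276
grip_force: 40.0
```

Gripped at 27.6 mm with no side load. I lift it straight up and travel over the coupler.

Call:
send_rows --pt "0.02 0 0 -0.005 0" --pt "0.02 0 0 -0.02 0" --pt "0.02 0 0 -0.035 0" --pt "0.02 0 0 -0.035 0" --pt "0.02 0 0 -0.03 0" --pt "0.02 0 0 -0.018 0" --pt "0.02 0 0 0 -4" --pt "0.02 0 0 0 -4"

```text
time: 14.15
ee_pos: [0.5328, -0.1778, 0.3852]
tool_rot: [180.0, 0.0, 74.8]
ft_force: [-0.1, -0.1, -2.8]
opening: 0.0278
grip_force: 40.0
```

Call:
send_rows --pt "0.02 0 0 0 -4" --pt "0.02 0 0 0 -3.9" --pt "0.02 0.02 0.0006 0 0" --pt "0.02 0.035 0.001 0 0" --pt "0.02 0.045 0.0013 0 0" --pt "0.02 0.045 0.0013 0 0" --pt "0.02 0.045 0.0013 0 0" --pt "0.02 0.045 0.0013 0 0"

```text
time: 14.95
ee_pos: [0.5701, 0.056, 0.3846]
tool_rot: [-180.0, 0.0, 82.5]
ft_force: [0.6, -0.5, -3.2]
opening: 0.0278
grip_force: 40.0
```

```bash
python3 -c "
from h import *
plan((.5888,.1625,.384),82.5,5,.02)"
```

```text
[0.02, 0.0216, 0.0009, 0.0001, np.float64(0.01)]
[0.02, 0.0216, 0.0009, 0.0001, np.float64(0.01)]
[0.02, 0.0216, 0.0009, 0.0001, np.float64(0.01)]
[0.02, 0.0216, 0.0009, 0.0001, np.float64(0.01)]
[0.02, 0.0216, 0.0009, 0.0001, np.float64(0.01)]
```

Call:
send_rows --pt "0.02 0.03 0.0009 0 0" --pt "0.02 0.026 0.0009 0 0" --pt "0.02 0.024 0.0009 0 0" --pt "0.02 0.018 0.0009 0 0" --pt "0.02 0.01 0.0009 0 0" --pt "0.02 0 0 0 0" --pt "0.02 0 0 0 0" --pt "0.02 0 0 0 0"

```text
time: 15.75
ee_pos: [0.5888, 0.1598, 0.3846]
tool_rot: [-180.0, 0.0, 82.5]
ft_force: [0.3, -0.6, -2.9]
opening: 0.0278
grip_force: 40.0
```

```bash
python3 - <<'E'
from h import *
o=telemetry.get_obs(); print(o['ee_pos'],o['tool_rot'],o['ft_force'])
f=[]
for c,X in(('scene',(.5888,.1625,.125)),('side',(.5888,.1625,.125))):
    im=eyes.grab_frame(c)[:,:,::-1]; C=cam(c); r,q=[int(v) for v in proj(C,X)]
    r0,c0=r-62,q-47; p=cv2.resize(im[r0:r0+140,c0:c0+95],None,fx=4.2,fy=4.2,interpolation=cv2.INTER_CUBIC); f.append(p); print(c,r0,c0)
    for z in(.112,.152): print(z,proj(C,(.5888,.1625,z)))
out=np.hstack(f); cv2.imwrite('pics/h1.png',out); print(out.shape)
E
```

```text
[0.5888 0.1598 0.3846] [-179.9936    0.0169   82.4773] [ 0.2753 -0.624  -2.8679]
scene 144 300
0.112 (np.float64(209.39258264476476), np.float64(347.0258161133106))
0.152 (np.float64(199.9292492453738), np.float64(348.71363363188857))
side 92 219
0.112 (np.float64(157.78270800299288), np.float64(266.61167010781))
0.152 (np.float64(146.76475010763738), np.float64(266.4357319402992))
(588, 798, 3)
```

View pics/h1.png

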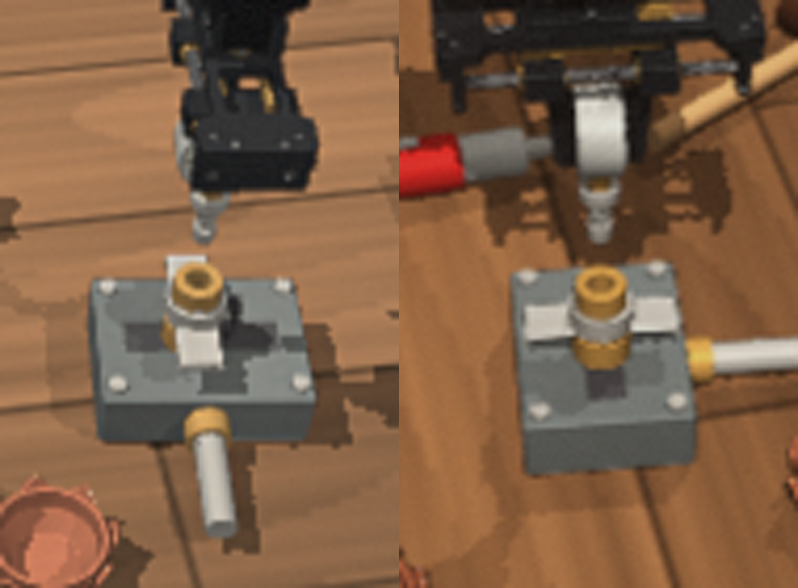

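h1 shows the sleeve held down. In scene the plug tip is at crop (241, 203) above the mouth at (281, 197), and in side at (237, 600) above (285, 600). They are nearly aligned, and slightly less y than planned looks right. I lower it to just above the mouth.

Call:
send_rows --pt "0.02 0.0015 0 0.008 0" --pt "0.02 0 0 0.01 0" --pt "0.02 0 0 0.01 0" --pt "0.02 0 0 0.007 0" --pt "0.02 0 0 0 0" --pt "0.02 0 0 0 0" --pt "0.02 0 0 0 0" --pt "0.02 0 0 0 0"

```text
time: 16.65
ee_pos: [0.589, 0.1622, 0.3501]
tool_rot: [180.0, -0.0, 82.5]
ft_force: [0.9, -0.6, -3.0]
opening: 0.0275
grip_force: 40.0
```

```bash
python3 - <<'E'
from h import *
o=telemetry.get_obs(); print(o['ee_pos'],o['ft_force'])
for c in('scene','side'):
    im=eyes.grab_frame(c)[:,:,::-1].copy(); cv2.imwrite(f'pics/{c}_i.png',im); C=cam(c)
    hsv=cv2.cvtColor(im,cv2.COLOR_BGR2HSV).astype(int); r,q=[int(v) for v in proj(C,(.5888,.1625,.112))]
    gold=(hsv[...,0]>14)&(hsv[...,0]<30)&(hsv[...,1]>110)
    for rr in range(r-14,r+12):
        xs=[x for x in range(q-14,q+15)]
        print(rr,''.join('G' if gold[rr,x] else ('#' if hsv[rr,x,1]<70 and hsv[rr,x,2]>110 else ('d' if hsv[rr,x,2]<70 else '.')) for x in xs), q-14 if rr==r else '')
E
```

```text
[0.589  0.1622 0.3501] [ 0.9446 -0.6018 -3.0425]
195 ............ddddddddddddddddd 
196 ............ddddddddddddddddd 
197 ............ddddddddddddddddd 
198 ............ddddddddddddddddd 
199 .............##.............. 
200 ............#####.###........ 
201 ............########......... 
202 ...................#......... 
203 .............#............... 
204 .............#...#........... 
205 ......########...#........... 
206 ......##########.#........... 
207 .......###.G######G.......... 
208 .......##.GG####..G.......... 
209 .......##GGG.....GGG......... 333
210 ......##.GGGG....GGG.######## 
211 ########.GGGGGGGGGGG.######## 
212 ########GGGGGGGGGGGG..####### 
213 ########GGGGGGGGGGGG..####### 
214 ########GGGGGGGGGGG.#.d.##### 
215 ########.GGGGGGGGGG.#ddd.#### 
216 #########.GGGGGGGGG##ddd.#### 
217 ###########.G..GG.##.ddd.#### 
218 ####################..dd.#### 
219 ######.############...dd##### 
220 ......G###.#........dddd.#### 
143 ....dd....................... 
144 ....ddd......GGGG........dd.. 
145 .....dd.....GGGGG.........dd. 
146 .....dd......GGG.##........dd 
147 .....dd....###..###.......d.d 
148 ......dd...#######.........dd 
149 ......dd....######.........dd 
150 ......ddd....####...........d 
151 ......ddd.................... 
152 .......dd....####............ 
153 .......ddd.....##............ 
154 .......ddd..######.........## 
155 ...........G######..d..###### 
156 .....#####.G.####.GG.######## 
157 #########.GGG###.GGG.#####.## 252
158 #########GGGG.#..GGGG######## 
159 #########GGGGGGGGGGGG.####### 
160 ########.GGGGGGGGGGGG######## 
161 ########.GGGGGGGGGGGG######## 
162 #########GGGGGGGGGGGG######## 
163 #########GGGGGGGGGGGG######## 
164 #########.GGGGGGGGGGG######## 
165 #########.GGGGGGGGGG.######## 
166 ##########.GGGGGGGG.######### 
167 ########.##..GGGG..###.###### 
168 ########..#####.#####.#######
```

Call:
send_rows --pt "0.02 0 0 0.003 0" --pt "0.02 0 0 0.001 0" --pt "0.02 0 0 0.001 0" --pt "0.02 0 0 0.001 0" --pt "0.02 0 0 0.001 0" --pt "0.02 0 0 0.001 0" --pt "0.02 0 0 0 0" --pt "0.02 0 0 0 0"

```text
time: 17.55
ee_pos: [0.5889, 0.1622, 0.3417]
tool_rot: [180.0, -0.0, 82.5]
ft_force: [-0.7, 0.7, -3.0]
opening: 0.0274
grip_force: 40.0
```

Call:
send_rows --pt "0.02 0 0 0.001 0" --pt "0.02 0 0 0.001 0" --pt "0.02 0 0 0.001 0" --pt "0.02 0 0 0.001 0" --pt "0.02 0 0 0.001 0" --pt "0.02 0 0 0.001 0" --pt "0.02 0 0 0 0" --pt "0.02 0 0 0 0"

```text
time: 18.35
ee_pos: [0.5889, 0.1622, 0.3356]
tool_rot: [-180.0, 0.0, 82.5]
ft_force: [0.2, 0.3, -3.2]
opening: 0.0275
grip_force: 40.0
```

Call:
send_rows --pt "0.02 0 0 0.0015 0" --pt "0.02 0 0 0.0015 0" --pt "0.02 0 0 0.0015 0" --pt "0.02 0 0 0.002 0" --pt "0.02 0 0 0.002 0" --pt "0.02 0 0 0.002 0" --pt "0.02 0 0 0.002 0" --pt "0.02 0 0 0 0"

```text
time: 19.15
ee_pos: [0.5889, 0.1622, 0.3228]
tool_rot: [-180.0, 0.0, 82.5]
ft_force: [-0.6, -0.6, -3.4]
opening: 0.0276
grip_force: 40.0
```

Call:
send_rows --pt "0.02 0 0 0.002 0" --pt "0.02 0 0 0.002 0" --pt "0.02 0 0 0.002 0" --pt "0.02 0 0 0.0015 0" --pt "0.02 0 0 0.001 0" --pt "0.02 0 0 0.001 0" --pt "0.02 0 0 0.0005 0" --pt "0.02 0 0 0 0"

```text
time: 19.95
ee_pos: [0.5889, 0.1623, 0.3145]
tool_rot: [179.9, -0.0, 82.5]
ft_force: [-4.3, 0.2, 8.8]
opening: 0.0276
grip_force: 40.0
```

Call:
send_rows --pt "0.02 0 0 0.0005 0" --pt "0.02 0 0 0.0005 0" --pt "0.02 0 0 0.0005 0" --pt "0.02 0 0 0.0005 0" --pt "0.02 0 0 0 0" --pt "0.02 0 0 0 0" --pt "0.02 0 0 0 0" --pt "0.02 0 0 0 0"

```text
time: 20.75
ee_pos: [0.5889, 0.1623, 0.3126]
tool_rot: [179.9, -0.0, 82.5]
ft_force: [-3.2, 0.3, 7.2]
opening: 0.0276
grip_force: 40.0
```

```bash
python3 -c "
from h import *
o=telemetry.get_obs();print(o['ee_pos'],o['ft_force'],o['wrist_torque'])"
```

```text
[0.5889 0.1623 0.3126] [-3.2232  0.2539  7.1694] [-0.0984  0.8406  0.0418]
```

Call:
send_rows --pt "0.02 0 0 0.0005 0" --pt "0.02 0 0 0.0005 0" --pt "0.02 0 0 0.0005 0" --pt "0.02 0 0 0.0005 0" --pt "0.02 0 0 0 0" --pt "0.02 0 0 0 0" --pt "0.02 0 0 0 0" --pt "0.02 0 0 0 0"

```text
time: 21.55
ee_pos: [0.5889, 0.1622, 0.3106]
tool_rot: [179.9, -0.0, 82.5]
ft_force: [-3.4, -0.3, 8.1]
opening: 0.0279
grip_force: 40.0
```

```bash
python3 - <<'E'
from h import *
for c in('scene','side'):
    im=eyes.grab_frame(c)[:,:,::-1].copy(); cv2.imwrite(f'pics/{c}_j.png',im); C=cam(c); a=cv2.imread(f'pics/{c}_i.png')
    hsv=cv2.cvtColor(im,cv2.COLOR_BGR2HSV).astype(int); r,q=[int(v) for v in proj(C,(.5888,.1625,.1))]
    gold=(hsv[...,0]>14)&(hsv[...,0]<30)&(hsv[...,1]>110)
    for rr in range(r-12,r+14):
        print(rr,''.join('G' if gold[rr,x] else ('#' if hsv[rr,x,1]<70 and hsv[rr,x,2]>110 else ('d' if hsv[rr,x,2]<70 else '.')) for x in range(q-16,q+17)))
E
```

```text
200 ..........#.#.dddddddd.dddddddddd
201 ..........#...ddddddddddddddddddd
202 ..........#.#.ddddddddddddddddddd
203 ..........#.#dddddddddddddddddddd
204 ..........##.dddddddddddddddddddd
205 ..........###dddddddddddddddddddd
206 ..........###dddddddddddddddddddd
207 ..........###dddddddddddddddddddd
208 ..........##Gdddddddddddddddddddd
209 ..........##G.d..dddddddddddddd..
210 .........##.G.########.##########
211 ###########.GG###.....G.#########
212 ###########.GGG.#....GG....######
213 ############GGGGGGGGGGG##...#####
214 #############.GGGGGGGG.##.dd#####
215 ###############..GG..####.dd.####
216 ######################..#.dd.####
217 #########.############....ddd####
218 #########G.##............ddd.####
219 #########GG.##########.d..dd.####
220 .........GGG##########.dddddd..##
221 .........GGG###########dddddddddd
222 .........GGG.##########dddddddddd
223 ........GGGG.##########.ddddddddd
224 .........GGG###########.ddddddddd
225 .........GGG.##########.ddddddddd
148 ......dddddd###########.dddGd....
149 ......dddddd###########.ddddd.d..
150 ......dddddd###########.ddddd.d.
[... 175 characters left out ...]
GG...dd.d..#####
156 ##......d......GGGG.........#####
157 #######..d...##.GG.##....d...####
158 ########..#G.####.###.G#....#####
159 ########.##GG#######.GG##..######
160 ########.##GG.######.GG##########
161 ###########GGGG....GGGG##########
162 ###########.GGGGGGGGGGG##########
163 ############.GGGGGGGG.###########
164 ##########.##.GGGGGG.############
165 ##########.#####...####.#########
166 ###########.###########.#########
167 ###########.##########..#########
168 ###########.###########......dddd
169 ##########.G.##########G.......d.
170 .ddddd...dGGG.######.GGGG......d.
171 ...ddd.dddGGGGGGGGGGGGGG....##..#
172 ..........GGGGGGGGGGGGGG#########
173 ..#######..GGGGGGGGGGGGG.########
```

The sleeve ring now sits just under the mouth in both views (scene rows 215–217, side rows 165–168), so it has sprung forward. I ease up gently to confirm the lock before letting go.

Call:
send_rows --pt "0.02 0 0 -0.001 0" --pt "0.02 0 0 -0.001 0" --pt "0.02 0 0 -0.001 0" --pt "0.02 0 0 -0.001 0" --pt "0.02 0 0 -0.0005 0" --pt "0.02 0 0 -0.0005 0" --pt "0.02 0 0 0 0" --pt "0.02 0 0 0 0"

```text
time: 22.45
ee_pos: [0.589, 0.1622, 0.3139]
tool_rot: [-180.0, 0.0, 82.5]
ft_force: [-0.1, -0.4, -1.7]
opening: 0.0279
grip_force: 40.0
```

Call:
send_rows --pt "0.02 0 0 -0.0005 0" --pt "0.02 0 0 -0.0005 0" --pt "0.02 0 0 0 0" --pt "0.02 0 0 0 0" --pt "0.02 0 0 0 0" --pt "0.02 0 0 0.0005 0" --pt "0.02 0 0 0.0003 0" --pt "0.02 0 0 0 0"

```text
time: 23.25
ee_pos: [0.5889, 0.1621, 0.3142]
tool_rot: [-180.0, 0.0, 82.5]
ft_force: [2.6, -0.1, -12.8]
opening: 0.0275
grip_force: 40.0
```

It holds against a 10 N pull, so it is locked. I relax, release and retreat straight up.

Call:
send_rows --pt "0.02 0 0 0.0005 0" --pt "0.02 0 0 0.0003 0" --pt "0.02 0 0 0 0" --pt "0.035 0 0 0 0" --pt "0.045 0 0 0 0" --pt "0.06 0 0 0 0" --pt "0.06 0 0 0 0" --pt "0.06 0 0 0 0" --squeeze 10

```text
time: 24.05
ee_pos: [0.589, 0.1622, 0.3137]
tool_rot: [180.0, -0.0, 82.5]
ft_force: [0.4, -0.8, -0.3]
opening: 0.0598
grip_force: 0.0
```

Call:
send_rows --pt "0.06 0 0 -0.01 0" --pt "0.06 0 0 -0.02 0" --pt "0.06 0 0 -0.03 0" --pt "0.06 0 0 -0.03 0" --pt "0.06 0 0 -0.03 0" --pt "0.06 -0.03 0 0 0" --pt "0.06 -0.04 0 0 0" --pt "0.06 -0.04 0 0 0"

```text
time: 24.85
ee_pos: [0.5741, 0.0522, 0.4345]
tool_rot: [179.9, 0.0, 82.6]
ft_force: [0.2, -0.6, -0.1]
opening: 0.0595
grip_force: 0.0
```

```bash
python3 - <<'E'
from h import *
o=telemetry.get_obs(); print(o['ee_pos'],o['ft_force'],o['opening']); f=[]
for c in('scene','side'):
    im=eyes.grab_frame(c)[:,:,::-1]; C=cam(c); r,q=[int(v) for v in proj(C,(.5888,.1625,.125))]
    f.append(cv2.resize(im[r-62:r+78,q-47:q+48],None,fx=4.2,fy=4.2,interpolation=cv2.INTER_CUBIC))
cv2.imwrite('pics/end.png',np.hstack(f))
E
```

```text
[0.5741 0.0522 0.4345] [ 0.1596 -0.6346 -0.1076] 0.059529791782499474
```

View pics/end.png

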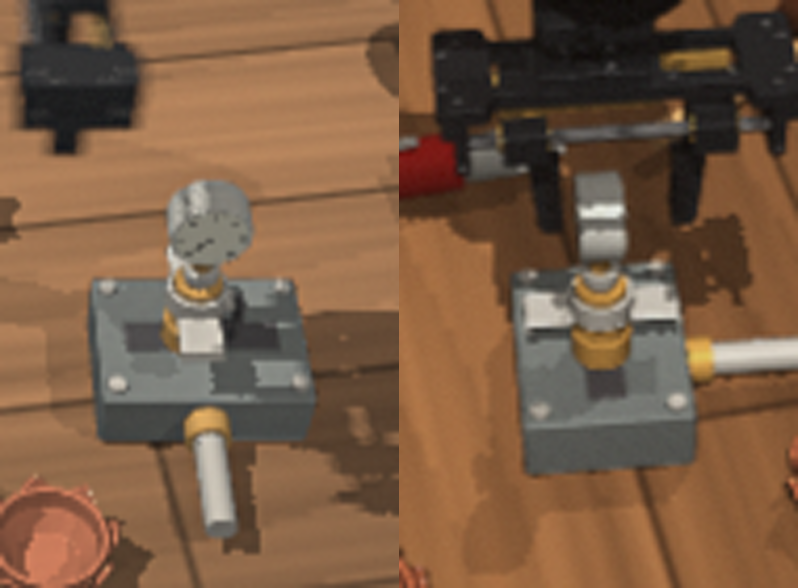

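The final crops show the gauge standing upright in the coupler (scene crop (225, 207), side crop (215, 601)) with the sleeve up and the gripper clear of it.

```bash
python3 -c "
from workcell import close_job
print(close_job())"
```

```text
the job is handed in; nothing more can be done
None
```

Done and handed in: the sleeve was latched back, then the gauge was plugged in and the sleeve sprang up; it held against about a 10 N pull and was let go, standing upright.

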